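# Run the hold-down T-bolt along its slot into the vise lug

### The arm

A 6-joint arm with a two-finger parallel gripper is mounted at the origin on the work surface. World frame = base frame: x ahead of the robot, y to its left, z up, the work surface at z = 0. Lengths are in m, angles in rad, forces in N, time in s.
With the tool pointing down it reaches from about 0.275 to 0.775 m from the base axis. Payload 14.6 kg.
Tool frame: the origin (TCP) lies at the very end of the fingers, on their centre line; the grasp point (between the pads) lies 19 mm behind it; z points along the fingers, y is the line along which they close (so a half turn about z gives the same grasp; the last joint's range is limited). The gripper opens to 85 mm and grips with 20 to 120 N. Pads are 22 mm wide; open, the fingers measure 114 mm over their backs; the gripper's body (76 mm by 85 mm) begins 54 mm behind the grasp point. The pads swing forward as they close: fully open they stand 13 mm farther back than shut.
Start: joints at [1.096, 0.263, -0.048, 1.259, 0, 1.415], TCP at [0.165, 0.498, 0.202] pointing down, gripper open.
Joint ranges: [-2.65, 2.65], [-0.89, 1.7], [-1.18, 1.37], [-2.13, 2.11], [-1.35, 1.29], [-3.14, 3.14]. Speed limits (rad/s): [1.89, 1.89, 2.57, 2.79, 3.14, 3.14].

### API

Orientations are given as a unit quaternion [x, y, z, w].
In Python, from station import r, move_gripper, kinematics, monitor, vision, workorder gives the robot as it stands. Calls block until the motion is done:
- r.movep(position, orientation): joint-space move of the TCP to a pose.
- r.servo_line(position, velocity=0.15, ori=None, f_stop=None): straight line of the TCP; ori=None keeps the orientation; velocity is the mean speed in m/s. With f_stop (N) it stops when the force on the tool has changed by that much, and returns True; else False.
- r.movej(angles): joint-space move.
- move_gripper(opening, effort=None): finger opening in m; effort is the grip in N (None keeps the last); returns when the fingers have stopped.
- r.sleep(seconds).
- kinematics.solve_ik(position, orientation): joint angles nearest the present ones, or None.
- monitor.sense(): the state.
- vision.snapshot(name): name is "scene" or "top" or "wrist"; returns the picture (480x640x3 uint8, blue, green, red); there is no depth.
- vision.camera_model(name): a dict with "fx", "fy", "cx", "cy" (pixels), "R" (3x3) and "t" (3): a world point X has camera coordinates R X + t. Camera axes: x right, y down, z forward; pixel columns grow to the right and rows downward; lengths in m; the calibration is good to about 2 mm. A picture is of the moment at which its call begins: read the wrist's pose just before it. camera_model takes no time and is no camera call; for the wrist camera it gives the pose at the moment of the call.
A pose or a line that the arm cannot do raises r.PlanningError and nothing moves.
- workorder.close_job(): hands the job in; it is judged then, once.
The state is a dict: "t": time; "q": joint angles; "qvel": joint speeds; "joint_efforts": joint torques, N m; "ee_pos": TCP position; "tcp_rot": TCP orientation; "wrist_force": force on the tool from outside, world axes, zero at the start; "torque": the same for the moment, N m; "width": finger opening in m; "grip_force": force on a finger pad.
Only numpy, scipy, OpenCV 4.12 (cv2) and the standard library are available. Lean on these libraries where they do the work, as an engineer would, in place of code of your own. Each camera call takes 0.05 s, during which the arm holds its last target. There are 200 camera calls.

### The job

Fit the loose T-bolt that holds down the front of the drill vise: enter its square head into the open end of the clamping table's T-slot that leads to the vise, and slide it along under the slot's lips until the shank is fully home at the bottom of the open slot in the vise's lug. Leave it standing there upright with its head down in the T-slot, let go, and do not disturb the other things on the bench.

Things in the scene. Friction and masses are not known exactly. Their poses are not given: they have to be found in the camera images.
- t_bolt: the loose steel T-bolt, 115 mm tall, about 0.25 kg, standing on its square head. Origin: centre of the head's underside, z up the shank. Head 30 x 30 x 10 mm (sides along x and y), shank 14 mm diameter; at the top a fixed dark hex nut, 24 mm across flats, 85 to 115 mm above the origin, two flats facing +y and -y: grip it there. The round-headed bolt is shorter and has no nut.
- clamp_table: fixed steel clamping table, 220 (x) x 210 (y) x 35 mm high; origin: centre of its underside, z up. Two T-slots run straight along its x, centred at y = +50 and -50 mm, open at both ends; the bolt goes in at the end near the robot, x = -110 mm. The vise stands over one slot, the angle block over the other (it varies); both are parallel to the table.
- mouth_left (a point): mouth of the T-slot at y = +50 mm of the clamping table: centre of the channel floor's edge at the near end face, 8 mm above the bench; x points into the slot. Section of both slots: channel 38 mm wide, from the floor at 8 mm up to 25 mm above the bench; over it lips 10 mm thick leave a gap 22 mm wide, up to the table's top at 35 mm.
- mouth_right (a point): the same point of the other T-slot, at y = -50 mm of the clamping table
- vise: small blue drill vise fixed on the clamping table, 44 mm tall, 72 mm wide, with a flat lug towards the table's near end (-x). The lug, 14 mm thick, lies on the table's top and has a slot 22 mm wide over the T-slot, open to -x: arms from x = -30 mm, slot bottom at x = +7 mm. The jaws begin at x = +24 mm. Origin and axes as point vise_slot_home.
- vise_slot_home (a point): point on the vise: the axis of the T-bolt's 14 mm shank when it touches the bottom of the lug's slot, at the height of the lug's underside = the table's top. x points along the T-slot from the open near end into the lug, z up. The bolt travels in +x to here.
- angle_block: fixed plain steel angle block, 56 mm wide, 46 mm tall, on the clamping table over the other T-slot; it has no lug; stays as it is. Origin under it, on the table's top; the block itself lies from x = 20 to 90 mm of it.
- round_bolt: bystander: shorter bolt, 78 mm tall, standing on a round head of 42 mm diameter, without a nut; origin at the centre of its underside.
- strap: bystander: flat slotted steel clamp strap 110 x 30 x 12 mm lying on the bench, long side along x; origin at the centre of its underside.
- step_block: bystander: small steel step block 54 x 30 x 36 mm, on the bench; origin at the centre of its underside.
- bearing: bystander: steel bearing ring, 52 mm diameter, 15 mm high, lying flat on the bench; origin at the centre of its underside.
- wrench: bystander: 200 mm wrench lying on the bench to the left of the clamping table; origin under its middle.
- screwdriver: bystander: 200 mm screwdriver lying on the bench, left of the wrench; origin under its middle.
Mind the look-alikes: they are no part of the job. Leave any blue or turquoise look-alike of the t_bolt alone.

How it is judged:
On the way:
1. the T-bolt's head is in a T-slot, under its lips, near the entry or further along (x of t_bolt in the frame of clamp_table between -0.095 and 0.105 m and y of t_bolt in the frame of clamp_table between -0.075 and 0.075 m and z of t_bolt in the frame of clamp_table between 0.004 and 0.018 m), for 0.1 s.
At the end, for the whole second after the job is handed in: the T-bolt's shank is within 7 mm of the bottom of the vise lug's slot and within 6 mm of the slot's centre line, its head rests on the T-slot's floor under the lips (underside within 4 mm of the floor), it stands within 0.12 rad of upright, at rest and released (x of t_bolt in the frame of vise_slot_home between -0.007 and 0.005 m and y of t_bolt in the frame of vise_slot_home between -0.006 and 0.006 m and z of t_bolt in the frame of clamp_table between 0.005 and 0.012 m and angle between t_bolt's own z axis and vertical below 0.12 rad and linear speed of t_bolt below 0.02 m/s and contact force between t_bolt and the fingers below 0.1 N); the robot touches nothing.
It fails at once if another loose thing on the bench (round bolt, strap, step block, bearing, wrench or screwdriver) is shifted by more than 30 mm (distance of any of round_bolt, strap, step_block, bearing, wrench, screwdriver from where it was at the start of the episode above 0.03 m).
It also fails if it takes over 45 s, if anything falls off the work surface, if the arm or the gripper's body presses on something with over 40 N, if the wrist force passes 120 N, or if a joint passes its speed limit or range.

## Working session

There is one attempt and no reset: what is moved stays moved. The work goes in short steps, each a Python script; the robot and the scene stay as the last script left them, time stands still between calls to the robot, and variables do not carry over. Pictures are saved under pics/ and viewed, at most 10 in all, crops included, and the job is handed in when it is done.

```bash
ls; mkdir -p pics
python3 - <<'E'
from station import r, move_gripper, kinematics, monitor, vision, workorder
import cv2, numpy as np
for n in ("top","scene"):
    im=vision.snapshot(n); cv2.imwrite(f"pics/{n}0.png",im)
    m=vision.camera_model(n); print(n,{k:np.round(v,4).tolist() for k,v in m.items() if k in("fx","fy","cx","cy","R","t")})
s=monitor.sense(); print(s["t"],s["ee_pos"],s["tcp_rot"])
E
```

```text
pics
top {'fx': 481.7751, 'fy': 481.7751, 'cx': 317.7822, 'cy': 237.1962, 'R': [[0.0003, -0.9995, 0.0312], [-0.9919, -0.0043, -0.1273], [0.1274, -0.031, -0.9914]], 't': [-0.0124, 0.5166, 1.0095]}
scene {'fx': 529.883, 'fy': 529.883, 'cx': 307.3684, 'cy': 243.3655, 'R': [[0.1049, 0.9944, 0.0101], [0.8653, -0.0863, -0.4938], [-0.4902, 0.0606, -0.8695]], 't': [-0.0742, -0.4087, 1.4562]}
0.1 [0.16492143 0.49814339 0.20117257] [ 1.59230861e-01  9.87241260e-01 -4.52495219e-04 -1.48871892e-04]
```

View pics/top0.png

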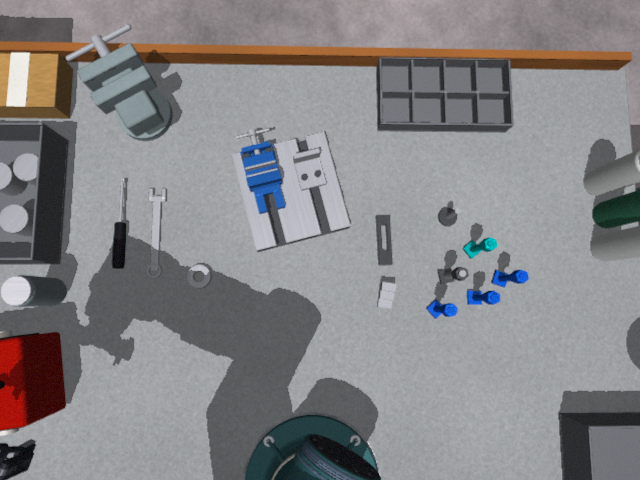

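View pics/scene0.png

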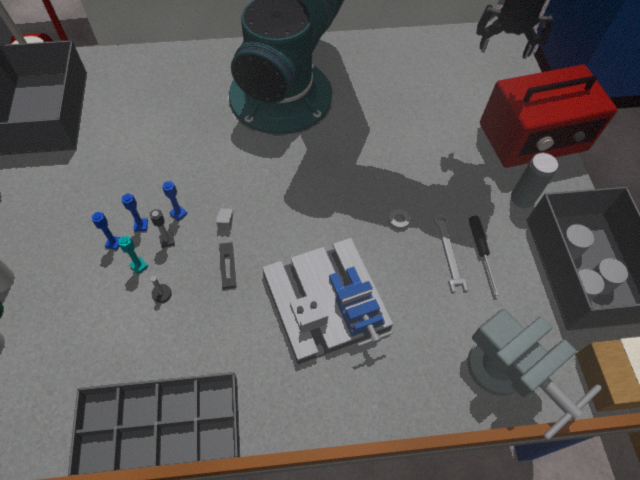

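The top view shows the vise (265,175) over the left T-slot, whose mouth is at about (278,245). Bolt candidates in the top view are:
- Steel bolt with a dark nut at (455,274).
- Steel round bolt at (447,214).
- Blue look-alikes at (442,309), (484,297) and (511,277).
- Turquoise look-alike at (481,246).

The steel one with the nut at (455,274) fits the description. I'll confirm it in an enlarged crop of both views.

Run:
```python
import cv2, numpy as np
t=cv2.imread("pics/top0.png"); s=cv2.imread("pics/scene0.png")
A=cv2.resize(t[225:325,415:515],(400,400),interpolation=cv2.INTER_CUBIC)
B=cv2.resize(s[190:290,110:210],(400,400),interpolation=cv2.INTER_CUBIC)
cv2.imwrite("pics/crop1.png",np.hstack([A,B]))
C=cv2.resize(t[120:260,225:365],(560,560),interpolation=cv2.INTER_CUBIC)
cv2.imwrite("pics/crop2.png",C)
```

```text
(no output)
```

View pics/crop1.png

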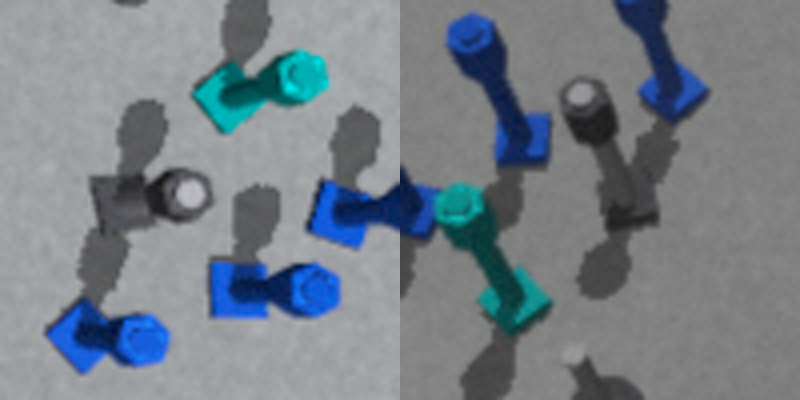

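View pics/crop2.png

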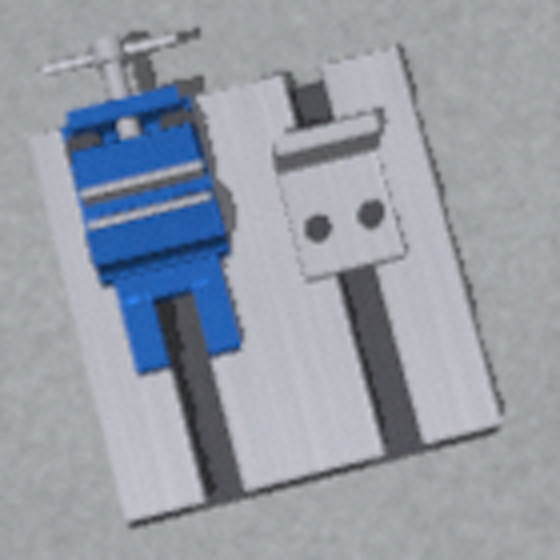

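The crop confirms the steel bolt with the dark nut: nut top at crop (190,195), square dark head with its left edge from (92,176) to (102,233). The second crop gives the table corners, the left slot, and the lug slot bottom at about (175,298).

```bash
cat > h.py <<'E'
from station import r, move_gripper, kinematics, monitor, vision, workorder
import cv2, numpy as np
from scipy.spatial.transform import Rotation as Ro
def ray(m,p,z):
    R=np.array(m["R"]);t=np.array(m["t"]);o=-R.T@t
    d=R.T@np.array([(p[0]-m["cx"])/m["fx"],(p[1]-m["cy"])/m["fy"],1]); return o+d*(z-o[2])/d[2]
def proj(m,X):
    c=np.array(m["R"])@X+np.array(m["t"]); return [m["fx"]*c[0]/c[2]+m["cx"],m["fy"]*c[1]/c[2]+m["cy"]]
def down(yaw): # tool pointing down, tool y at angle: tool x axis at yaw
    return (Ro.from_euler("z",yaw)*Ro.from_euler("x",np.pi)).as_quat()
E
python3 - <<'E'
from h import *
m=vision.camera_model("top")
P=lambda c,o,z:ray(m,(o[0]+(c[0]+.5)/4-.5,o[1]+(c[1]+.5)/4-.5),z)
o=(225,120)
nl,nr,fr,fl=[P(c,o,.035) for c in((128,517),(498,424),(400,45),(30,135))]
print("corners",np.round([nl,nr,fr,fl],4)); 
for a,b in((nl,nr),(nr,fr),(fr,fl),(fl,nl)): print(np.linalg.norm(a-b))
print("yaw",np.arctan2(*(fr-nr)[[1,0]]),np.arctan2(*(fl-nl)[[1,0]]),np.arctan2(*(-(nr-nl))[[0,1]])*-1)
print("mouth",P((206,502),o,.035),P((243,492),o,.035)); print("lug bottom",P((158,302),o,.049),P((193,293),o,.049),"arms",P((141,372),o,.049),P((240,347),o,.049))
o=(415,225)
print("nut",P((189,194),o,.115)); h=[P(c,o,.010) for c in((92,176),(102,233))]; print("head",h,np.arctan2(*(h[0]-h[1])[[1,0]]))
print("head r",P((150,175),o,.01))
ms=vision.camera_model("scene"); print("nut scene",ray(ms,(110+180/4,190+95/4),.115))
for n,c in {"turq":(303,74),"blue1":(142,339),"blue2":(317,290)}.items(): print(n,P(c,o,.115))
E
```

```text
corners [[ 0.4906  0.1201  0.035 ]
 [ 0.5421 -0.0792  0.035 ]
 [ 0.755  -0.0263  0.035 ]
 [ 0.7013  0.1772  0.035 ]]
0.2058937150240057
0.21939265396318308
0.21048508758407725
0.21832226063185572
yaw 0.24371399253936615 0.2646883495764841 0.2526218566367771
mouth [0.4988625  0.07847294 0.035     ] [0.50435318 0.05866337 0.035     ]
lug bottom [0.60524812 0.10463337 0.049     ] [0.61031501 0.08594582 0.049     ] arms [0.56705071 0.11313752 0.049     ] [0.58096589 0.0604534  0.049     ]
nut [ 0.4352164  -0.29596281  0.115     ]
head [array([ 0.4507144 , -0.27714221,  0.01      ]), array([ 0.41932554, -0.28170461,  0.01      ])] 0.14434012414637154
head r [ 0.45134155 -0.30953108  0.01      ]
nut scene [ 0.43558858 -0.29769263  0.115     ]
turq [ 0.49563572 -0.35619453  0.115     ]
blue1 [ 0.36376523 -0.2698345   0.115     ]
blue2 [ 0.38778046 -0.35827685  0.115     ]
```

Run:
```python
from h import *
for y in (0.14,0.14+np.pi,0.14+np.pi/2,.14-np.pi/2):
    print(y,[None if q is None else np.round(q,2).tolist() for q in (kinematics.solve_ik([.435,-.297,.22],down(y)),kinematics.solve_ik([.61,.09,.09],down(y+.11)))])
q=kinematics.solve_ik([.435,-.297,.24],down(.14+np.pi))
r.movep([.435,-.297,.24],down(.14+np.pi)); s=monitor.sense()
m=vision.camera_model("wrist"); im=vision.snapshot("wrist"); cv2.imwrite("pics/w1.png",im)
print(s["t"],s["ee_pos"],proj(m,np.array([.435,-.297,.115])),proj(m,np.array([.435,-.297,0])),s["q"])
```

```text
0.14 [[-0.75, 0.26, -0.0, 1.31, 0.0, 2.25], [0.01, 0.47, -0.03, 1.07, 0.0, 2.91]]
3.2815926535897932 [[-0.75, 0.26, -0.0, 1.31, 0.0, -0.89], [0.01, 0.47, -0.03, 1.07, 0.0, -0.24]]
1.7107963267948967 [[-0.75, 0.26, -0.0, 1.31, 0.0, 0.68], [0.01, 0.47, -0.03, 1.07, 0.0, 1.34]]
-1.4307963267948964 [[-0.75, 0.26, -0.0, 1.31, 0.0, -2.46], [0.01, 0.47, -0.03, 1.07, 0.0, -1.81]]
3.05 [ 0.43526844 -0.29651179  0.24000949] [np.float64(322.85205854634876), np.float64(216.9667278891261)] [np.float64(322.8283409204442), np.float64(187.46990791944467)] [-7.52852888e-01  2.57752784e-01  4.80232534e-02  1.36110666e+00
  8.35607938e-05 -8.93534157e-01]
```

View pics/w1.png

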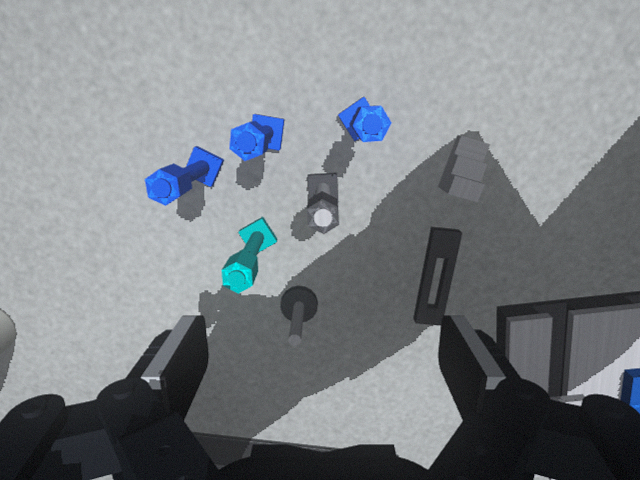

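The wrist view shows the nut top at (323,217), as predicted (323,217). The head is at about (308..338,175..) and nearly aligned. I'll enlarge it for the yaw.

Run:
```python
from h import *
im=cv2.imread("pics/w1.png")[160:250,280:370]
g=cv2.convertScaleAbs(cv2.resize(im,(540,540),interpolation=cv2.INTER_CUBIC),alpha=1.6)
cv2.imwrite("pics/w1c.png",g)
```

```text
(no output)
```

View pics/w1c.png

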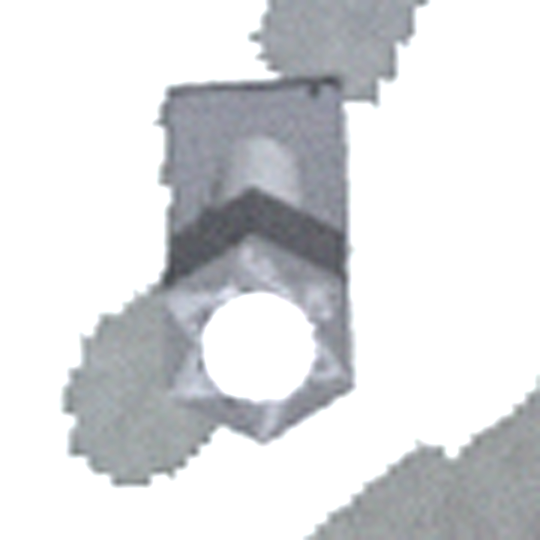

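Run:
```python
from h import *
m=vision.camera_model("wrist"); P=lambda c,z:ray(m,(280+(c[0]+.5)/6-.5,160+(c[1]+.5)/6-.5),z)
a,b=P((252,235),.115),P((265,440),.115); d=b-a; print("hex axis",np.arctan2(d[1],d[0]),d, "centre",(a+b)/2, P((259,347),.115))
c,e=P((168,90),.01),P((338,80),.01); d=e-c; print("head edge",np.arctan2(d[1],d[0]),d)
```

```text
hex axis 0.20242777959640576 [0.02625774 0.00538911 0.        ] centre [ 0.43432146 -0.29723822  0.115     ] [ 0.43536063 -0.29703813  0.115     ]
head edge 1.7708738744875172 [-0.00559725  0.02760112  0.        ]
```

Run:
```python
from h import *
m=vision.camera_model("wrist"); s=monitor.sense()
print("cam rel tcp",-np.array(m["R"]).T@m["t"]-s["ee_pos"])
y=.20; p=np.array([.4350,-.2971,0])
r.movep([p[0],p[1],.16],down(y)); move_gripper(.045)
print(r.servo_line([p[0],p[1],.081],.08,f_stop=8)); move_gripper(0.0,60)
s=monitor.sense(); print(s["t"],s["ee_pos"],s["width"],s["grip_force"],s["wrist_force"])
r.servo_line([p[0],p[1],.15],.1)
s=monitor.sense(); print(s["t"],s["ee_pos"],s["width"],s["grip_force"],s["wrist_force"])
m=vision.camera_model("wrist"); cv2.imwrite("pics/w2.png",vision.snapshot("wrist"))
```

```text
cam rel tcp [-0.08018757 -0.01189946  0.17071627]
False
7.6583 [ 0.43535045 -0.29737966  0.08170385] 0.020833775800308523 58.49653259090701 [0.32914201 0.54148655 6.56866083]
8.5 [ 0.43474152 -0.29683911  0.14939478] 0.02109255217650263 58.897160844207974 [-0.16406899 -0.24404095 -3.71526787]
```

Run:
```python
from h import *
th=.253; u=np.array([np.cos(th),np.sin(th)]); M=np.array([.5027,.0689]); p=M-.05*u
r.movep([p[0],p[1],.15],down(th))
m=vision.camera_model("wrist"); im=vision.snapshot("wrist"); cv2.imwrite("pics/w3.png",im)
s=monitor.sense(); print(s["t"],s["ee_pos"],s["width"],s["wrist_force"])
v=np.array([-u[1],u[0]])
for n,k,w,z in(("mouthL",0,.011,.035),("mouthR",0,-.011,.035),("lugL",.105,.011,.049),("lugR",.105,-.011,.049),("bolt",-.05,0,.069)): print(n,np.round(proj(m,np.r_[M+k*u+w*v,z]),1))
```

```text
9.9333 [0.45467565 0.05550136 0.1499368 ] 0.02065241464683487 [ 0.06345792 -0.03929954 -2.84691753]
mouthL [305.2 151.6]
mouthR [336.8 151.6]
lugL [301.6 -29.6]
lugR [339.5 -29.6]
bolt [320.9 235. ]
```

View pics/w3.png

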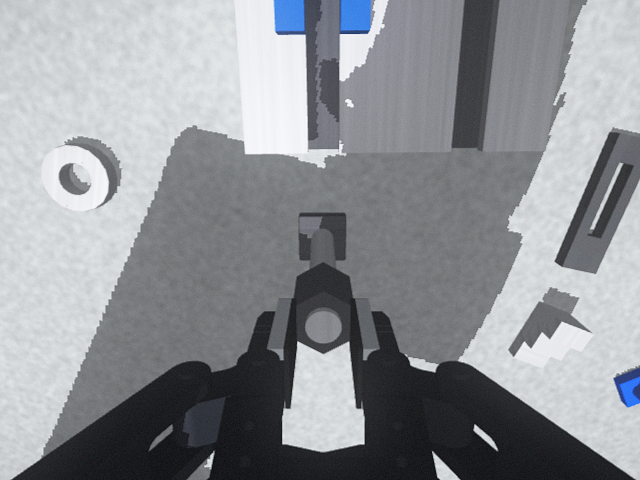

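The held bolt is upright and square to the slot, with its head at (299–346, 213–260). The mouth gap at (308–340, 149) is about 2 mm right of plan and the head about 1 mm right, so I'll shift 1 mm to the right (-v) and enter.

Run:
```python
from h import *
th=.253; u=np.array([np.cos(th),np.sin(th)]); v=np.array([-u[1],u[0]]); M=np.array([.5027,.0689])-.001*v
P=lambda k,z=.0932:np.r_[M+k*u,z]
def rep(n,x):
    s=monitor.sense(); d=s["ee_pos"][:2]-M; print(n,x,round(s["t"],2),"k,v,z",np.round([d@u,d@v,s["ee_pos"][2]],4),np.round(s["wrist_force"],1),s["width"])
rep("down",r.servo_line(P(-.05),.08,f_stop=10))
x=r.servo_line(P(.025),.05,f_stop=12); rep("enter",x)
if not x:
    x=r.servo_line(P(.085),.05,f_stop=12); rep("slide",x)
    if not x: x=r.servo_line(P(.112),.02,f_stop=10); rep("home",x)
m=vision.camera_model("wrist"); cv2.imwrite("pics/w4.png",vision.snapshot("wrist"))
```

```text
down False 10.79 k,v,z [-0.0497 -0.0001  0.0936] [ 0.9  0.4 -3.7] 0.02060723571557472
enter False 12.44 k,v,z [ 0.0248 -0.      0.0932] [ 0.1 -0.9 -3.4] 0.020705017530934525
slide False 13.79 k,v,z [0.0847 0.     0.0933] [-0.7 -0.5 -3.6] 0.020940648264611464
home False 15.29 k,v,z [0.1118 0.     0.0931] [-3.5 -1.2 -1.6] 0.020969781121396594
```

View pics/w4.png

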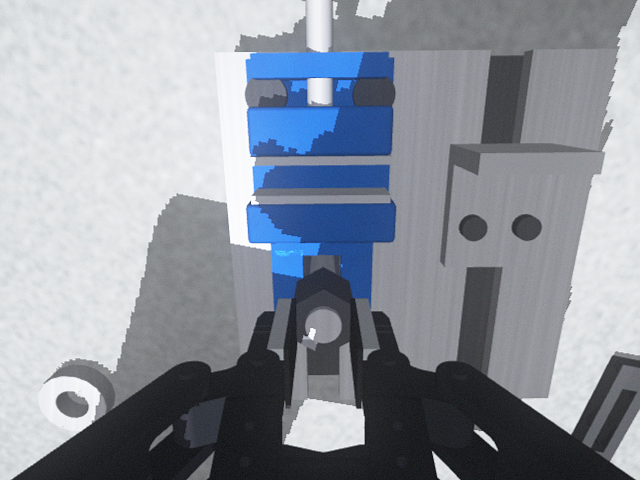

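Run:
```python
from h import *
th=.253; u=np.array([np.cos(th),np.sin(th)]); v=np.array([-u[1],u[0]]); M=np.array([.5027,.0689])-.001*v
m=vision.camera_model("wrist")
for n,p,z in(("lugbottom",(322,255),.049),("jaw base",(320,243),.049),("nut top",(323,325),.124)):
    X=ray(m,p,z)[:2]-M; print(n,np.round([X@u,X@v],4))
for k in(.1,.105,.11,.115): print(k,proj(m,np.r_[M+k*u,.049]))
im=cv2.imread("pics/w4.png"); cv2.imwrite("pics/w4c.png",cv2.convertScaleAbs(cv2.resize(im[235:355,260:380],(600,600),interpolation=cv2.INTER_CUBIC),alpha=1.6))
```

```text
lugbottom [0.1114 0.    ]
jaw base [0.1186 0.0012]
nut top [ 0.1102 -0.0005]
0.1 [np.float64(322.0490051851583), np.float64(273.61485235743334)]
0.105 [np.float64(322.048375786872), np.float64(265.55395274772155)]
0.11 [np.float64(322.0477378255005), np.float64(257.3833830430408)]
0.115 [np.float64(322.04709112509323), np.float64(249.10088978984285)]
```

View pics/w4c.png

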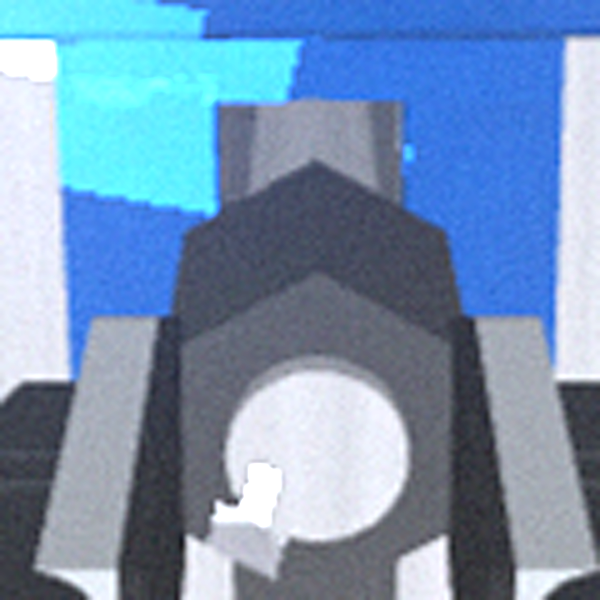

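The enlarged crop shows the shank right up against the slot bottom (crop row 100, k=0.1114). The nut is about 6 mm ahead, so the bolt is pivoted slightly in the grip. I'll lower it to the floor, release, lift and check.

Run:
```python
from h import *
th=.253; u=np.array([np.cos(th),np.sin(th)]); v=np.array([-u[1],u[0]]); M=np.array([.5027,.0689])-.001*v
P=lambda k,z:np.r_[M+k*u,z]
print(r.servo_line(P(.1085,.0915),.02,f_stop=8), r.servo_line(P(.1065,.0885),.015,f_stop=8))
s=monitor.sense(); print(s["t"],s["ee_pos"],s["wrist_force"])
move_gripper(.045); s=monitor.sense(); print(s["width"],s["wrist_force"],s["grip_force"])
r.servo_line(P(.1065,.16),.08); r.servo_line(P(.08,.2),.1)
m=vision.camera_model("wrist"); im=vision.snapshot("wrist"); cv2.imwrite("pics/w5.png",im); s=monitor.sense(); print(s["t"])
for n,X in(("nut top expected",P(.1044,.123)),("head z",P(.1044,.035)),("slot bottom",P(.1114,.049))): print(n,proj(m,X))
```

```text
False True
15.9167 [0.60711477 0.09481634 0.09012739] [-1.66239699 -0.20549872  7.2880898 ]
0.04464356040790642 [-0.06222988  0.31856542 -0.33802172] 0.0
17.9917
nut top expected [np.float64(322.062176614682), np.float64(199.36141091094913)]
head z [np.float64(322.3027579470093), np.float64(176.0392946311806)]
slot bottom [np.float64(322.2728366025637), np.float64(170.1659101607468)]
```

View pics/w5.png

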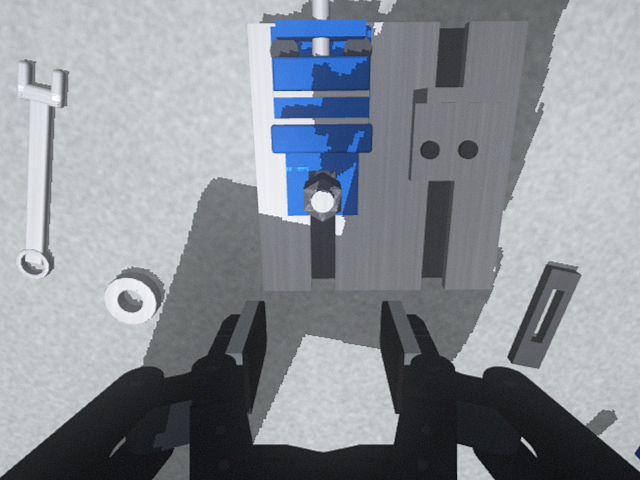

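Run:
```python
from h import *
th=.253; u=np.array([np.cos(th),np.sin(th)]); v=np.array([-u[1],u[0]]); M=np.array([.5027,.0689])-.001*v
m=vision.camera_model("wrist"); im=cv2.imread("pics/w5.png")
g=im[185:220,305:342].min(2); n,l,st,c=cv2.connectedComponentsWithStats((g>200).astype(np.uint8))
print(st.tolist(),c.tolist())
i=min(range(1,n),key=lambda i:np.hypot(*(c[i]-[17,16]))); p=c[i]+[305,185]; X=ray(m,p,.123)[:2]-M; print(p,X@u-.1044,X@v)
g=im[150:190,300:345]; b=(g[...,0].astype(int)-g[...,2]>60)
print([(150+i,''.join('#' if x else '.' for x in r_)) for i,r_ in enumerate(b)][10:32:2])
```

```text
[[0, 0, 37, 35, 885], [6, 6, 23, 21, 367], [0, 31, 5, 4, 20], [31, 31, 6, 4, 23]] [[18.4, 16.52316384180791], [16.942779291553133, 16.329700272479563], [2.0, 32.5], [33.391304347826086, 32.56521739130435]]
[321.94277929 201.32970027] -0.001251715996691674 0.00013173255463756875
[(160, '#############################################'), (162, '#############################################'), (164, '#############################################'), (166, '#############################################'), (168, '#############################################'), (170, '####################.########################'), (172, '#########...........................#########'), (174, '#########...........................#########'), (176, '#########...........................#########'), (178, '#########...........................#########'), (180, '########.............................########')]
```

The bolt stands about 1 mm from the slot bottom and on the centre line, at its expected height. I'm handing the job in.

Run:
```python
from h import *
print(workorder.close_job(), monitor.sense()["t"])
```

```text
the job is handed in; nothing more can be done
the job is handed in; nothing more can be done
```

The T-bolt is in the left T-slot with its shank about 1 mm (camera estimate) from the bottom of the vise lug's slot, released and upright; nothing else was touched as far as I could see, and the job is handed in, though no verdict came back.

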